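# Put the felt markers into the slim pen holder at the ringing desk

## Task

On the ringing desk, get the two fat felt markers out of the channels of the wooden pen rack and standing end-down in the sliding holder at the rack's open end, one marker in each of its two pockets: slide the holder along until a pocket lies in line with a marker's channel, and a marker pushed off the end of its channel will tip over the ramp and drop in. Let no marker fall on the desk; the steel wing rule stays lying in its channel, and the tin, the jar and the pliers stay where they are.

Things in the scene. Friction and masses are not known exactly. Their poses are not given: they have to be found in the camera images.
- rack: Fixed oak pen rack, 180 mm long (x), 150 wide (y). Origin on the desk under its middle; x runs along the channels to their open end, away from the robot; y left, z up. Three channels 26 mm wide at y = 46, 0, -46 mm; channel floor 158 mm above the desk, lips between them 8 mm higher, from x = -90 to 72 mm, no end walls; then a steep ramp (65 degrees) falls to x = 92, 115 mm high.
- channel_left (a point): Middle of the far end of the left channel, where the ramp begins (rack x = 72, y = 46 mm), on the channel floor; axes as the rack.
- channel_middle (a point): The same point of the middle channel (rack y = 0).
- channel_right (a point): The same point of the right channel (rack y = -46 mm).
- holder (a joint): Position (m) of the grey two-pocket holder that slides along the rack's y just beyond the channels' open ends: 0 centred on the rack, positive to the left, stops at -0.045 and 0.045. About 2 N moves it; it stays where it is left. Given the stops, the left pocket reaches channels at y = -10 to 80 mm, the right pocket -80 to 10 mm.
- pocket_left (a point): Centre of the inner floor of the holder's left pocket, 20 mm above the desk, at rack x = 114, y = joint + 35 mm; axes as the rack. Inside 34 mm wide (y). Upright near wall, inner face at rack x = 98, top 115 mm above the desk (just below the ramp's foot). Far wall slopes: pocket 36 mm long (x) at the floor, 70 at the mouth, its top 130 mm above the desk. Walls 4 mm.
- pocket_right (a point): The same point of the right pocket, 70 mm to the right (rack -y) of the left one.
- grip_post (a point): Centre of the top of the holder's square steel grip post, 16 by 16 mm, sides parallel to the rack, midway between the pockets at rack x = 124 mm; top 175 mm above the desk, its upper 45 mm stand clear of the pockets. Pinch or push the post, or push the holder's side, to slide it.
- marker_a: Fat felt marker, a cylinder 120 mm long, 22 mm in diameter, white barrel and 46 mm black cap, about 35 g. Origin at the middle of its length on its centre line; x runs along it towards the cap. It starts lying in one of the three channels, cap end towards the holder. The two markers are alike: either may go in either pocket.
- marker_b: Fat felt marker, a cylinder 120 mm long, 22 mm in diameter, white barrel and 46 mm black cap, about 35 g. Origin at the middle of its length on its centre line; x runs along it towards the cap. It starts lying in one of the three channels, cap end towards the holder. The two markers are alike: either may go in either pocket.
- wing_rule: Flat steel wing rule, 120 by 22 by 6 mm, with an upright stop 10 mm thick and 24 mm high over all at its robot-side (-x) end; lies in the remaining channel. Origin at the centre of its underside, x along its length. Leave it lying there.
- tall_tin: Upright tin, 76 mm diameter, 190 mm high, on the desk beside the rack; origin at the centre of its base. Bystander.
- jar: Upright amber glass jar, 72 mm diameter, 110 mm high, on the desk beside the rack; origin at the centre of its base. Bystander.
- pliers: Ringing pliers with red handles, 155 mm long, 65 mm wide, 14 mm high, lying on the desk between the robot and the rack; origin under the joint, x along the length to the jaws. Bystander.
Mind the look-alikes: they are no part of the job. What is shaped like the marker_a but turquoise is not meant.

How it is judged:
By the outcome, as a careful person would: the job done as asked, in the order asked, and still so for the second after the job is handed in, with the robot touching nothing.
It also fails if it takes over 61 s, if anything falls off the work surface, if the arm or the gripper's body presses on something with over 40 N, if the wrist force passes 120 N, or if a joint passes its speed limit or range.

## Robot

A 6-joint arm with a two-finger parallel gripper is mounted at the origin on the work surface. World frame = base frame: x ahead of the robot, y to its left, z up, the work surface at z = 0. Lengths are in m, angles in rad, forces in N, time in s.
With the tool pointing down it reaches from about 0.3 to 0.825 m from the base axis. Payload 5.4 kg.
Tool frame: the origin (TCP) lies at the very end of the fingers, on their centre line; the grasp point (between the pads) lies 19 mm behind it; z points along the fingers, y is the line along which they close (so a half turn about z gives the same grasp; the last joint's range is limited). The gripper opens to 92 mm and grips with 3 to 60 N. Pads are 20 mm wide; open, the fingers measure 128 mm over their backs; the gripper's body (75 mm by 189 mm) begins 69 mm behind the grasp point.
Start: joints at [-1.489, 0.158, 1.597, -0, 1.386, -0.21], TCP at [0.165, -0.551, 0.215] pointing down, gripper open.
Joint ranges: [-2.91, 2.91], [-0.94, 2.29], [0.18, 2.7], [-1.29, 4.43], [0.17, 2.64], [-3, 3]. Speed limits (rad/s): [2.57, 2.57, 3.14, 3.14, 3.14, 3.14].

## Interface

Orientations are given as a rotation vector (axis times angle).
In Python, from workcell import bot gives the robot as it stands. Calls block until the motion is done:
- bot.goto(position, orientation): joint-space move of the TCP to a pose.
- bot.line_to(position, rot=None, max_speed=0.15): straight line of the TCP; rot=None keeps the orientation; max_speed is the mean speed in m/s.
- bot.set_joints(angles): joint-space move.
- bot.set_gripper(opening, newtons=None): opening from 0.0 (shut) to 1.0 (fully open); newtons is the grip in N (None keeps the last); returns when the fingers have stopped.
- bot.hold(seconds).
- bot.inverse_kinematics(position, orientation): joint angles nearest the present ones, or None.
- bot.read_camera(name): name is "scene" or "top" or "wrist"; returns a dict with "pixels" (420x560x3 uint8, blue, green, red), "fx", "fy", "cx", "cy" (pixels), "R" (3x3) and "t" (3): a world point X has camera coordinates R X + t. Camera axes: x right, y down, z forward; pixel columns grow to the right and rows downward; lengths in m; the calibration is good to about 2 mm. The wrist camera is an equidistant fisheye: a pixel r from the principal point sees the ray r / f radians off the axis. A picture is of the moment at which its call begins. There is no depth.
A pose or a line that the arm cannot do raises bot.MotionError and nothing moves.
- bot.job_done(): hands the job in; it is judged then, once.
Readings, each from a call of its own:
- bot.current_clock(): time.
- bot.current_joints(): joint angles.
- bot.current_joint_vel(): joint speeds.
- bot.current_effort(): joint torques, N m.
- bot.current_ee_pos(): TCP position.
- bot.current_tool_rot(): TCP orientation.
- bot.current_contact_force(): force on the tool from outside, world axes, zero at the start.
- bot.current_ft_torque(): the same for the moment, N m.
- bot.current_opening(): opening from 0.0 (shut) to 1.0 (fully open).
- bot.current_grip_force(): force on a finger pad.
Only numpy, scipy, OpenCV 4.12 (cv2) and the standard library are available. Lean on these libraries where they do the work, as an engineer would, in place of code of your own. Each camera call takes 0.05 s, during which the arm holds its last target. There are 200 camera calls.

## Working session

There is one attempt and no reset: what is moved stays moved. The work goes in short steps, each a Python script; the robot and the scene stay as the last script left them, time stands still between calls to the robot, and variables do not carry over. Pictures are saved under pics/ and viewed, at most 10 in all, crops included, and the job is handed in when it is done.

```bash
mkdir -p pics; python3 - <<'E'
from workcell import bot
import cv2, numpy as np, pickle
for n in("scene","top"):
    c=bot.read_camera(n); cv2.imwrite(f"pics/{n}0.png",c["pixels"]); pickle.dump(c,open(f"{n}.pkl","wb"))
    print(n,c["fx"],c["cx"],c["cy"],np.round(c["R"],3).tolist(),np.round(c["t"],3), np.round(-c["R"].T@c["t"],3))
print(bot.current_tool_rot(),bot.current_clock())
E
```

```text
scene 448.0672980938834 287.14835069365 208.87828623051794 [[0.597, 0.802, 0.014], [0.568, -0.411, -0.713], [-0.566, 0.434, -0.701]] [-0.243 -0.205  1.387] [ 1.047 -0.49   0.829]
top 524.3999221362907 276.8343951460722 208.58186798859015 [[0.002, -1.0, 0.011], [-0.991, -0.003, -0.13], [0.13, -0.011, -0.991]] [-0.08   0.512  1.166] [ 0.356 -0.066  1.224]
[-3.10657943e+00 -4.56457080e-01 -1.42183086e-04] 0.1
```

View pics/scene0.png

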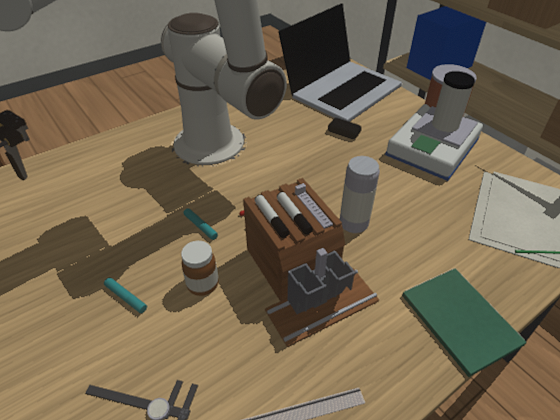

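View pics/top0.png

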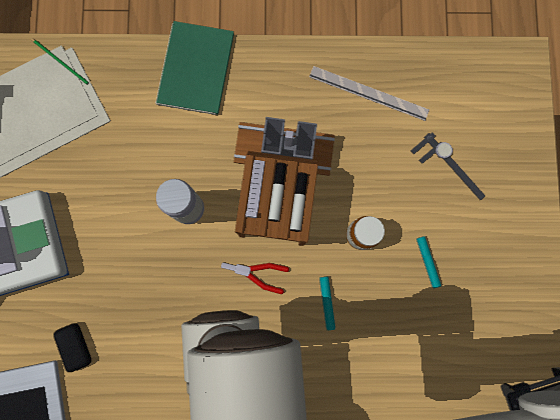

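The top view shows white/black markers in the middle (277,192) and right (298,202) channels and the rule in the left channel (255,190). The holder is at (290,138), the tin at (175,195), the jar at (369,232) and the pliers at (258,275). The turquoise sticks at (327,303) and (429,262) are the look-alikes. The markers meant are the white-barrel, black-cap ones in the rack. I'll confirm that in one enlarged crop of each view.

```bash
python3 - <<'E'
import cv2
a=cv2.imread("pics/top0.png")[110:250,225:345]; b=cv2.imread("pics/scene0.png")[170:345,230:390]
cv2.imwrite("pics/topc.png",cv2.resize(a,None,fx=4,fy=4,interpolation=cv2.INTER_CUBIC))
cv2.imwrite("pics/scc.png",cv2.resize(b,None,fx=3.4,fy=3.4,interpolation=cv2.INTER_CUBIC))
E
```

```text
(no output)
```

View pics/topc.png

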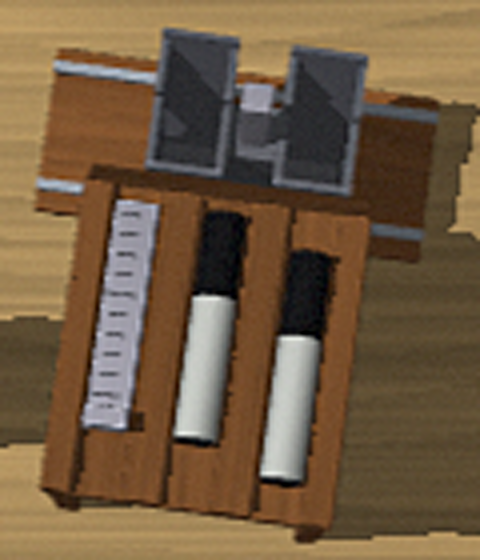

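View pics/scc.png

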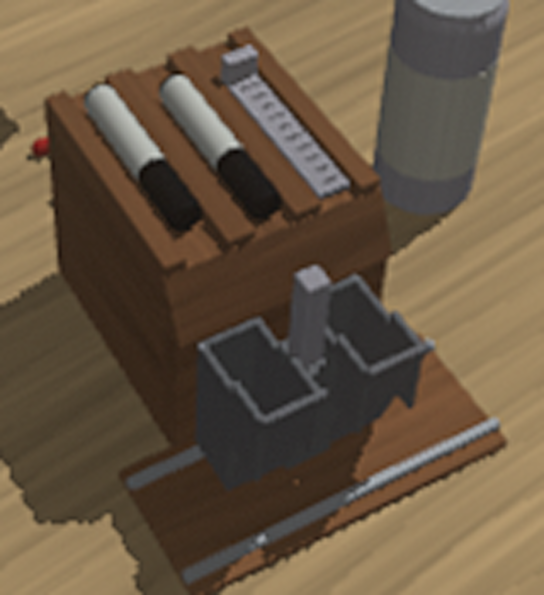

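The crops confirm it: white-barrel, black-capped markers lie in the middle and right channels, the rule with its stop is in the left one, and the holder is a little to the right of centre. Next I'll fit the rack pose and holder position from both views.

```bash
cat > h.py <<'E'
import numpy as np, pickle
from scipy.spatial.transform import Rotation as Ro
def proj(c,X):
    p=c["R"]@X+c["t"]; return np.array([c["fx"]*p[0]/p[2]+c["cx"],c["fy"]*p[1]/p[2]+c["cy"]])
def back(c,u,z):
    d=c["R"].T@np.array([(u[0]-c["cx"])/c["fx"],(u[1]-c["cy"])/c["fy"],1]); o=-c["R"].T@c["t"]
    return o+d*(z-o[2])/d[2]
class Rack:
    def __init__(s,x,y,a): s.p=np.array([x,y]);s.a=a;s.M=np.array([[np.cos(a),-np.sin(a)],[np.sin(a),np.cos(a)]])
    def w(s,x,y,z): return np.r_[s.p+s.M@[x,y],z]
    def inv(s,X): return s.M.T@(np.asarray(X)[:2]-s.p)
    def rot(s,along):  # tool down; along=True: closing axis along rack x, else along rack y
        y=np.r_[s.M@([1,0] if along else [0,1]),0]; z=np.array([0,0,-1.]); return np.column_stack([np.cross(y,z),y,z])
E
python3 - <<'E'
from h import *
from scipy.optimize import least_squares
T=pickle.load(open("top.pkl","rb"));S=pickle.load(open("scene.pkl","rb"))
t=lambda u,v:np.array([(u+.5)/4-.5+225,(v+.5)/4-.5+110]); s=lambda u,v:np.array([(u+.5)/3.4-.5+230,(v+.5)/3.4-.5+170])
P=[(T,t(43,488),-90,75,166,0),(T,t(369,215),72,-75,166,0),(T,t(90,180),72,75,166,0),(T,t(257,97),124,0,175,1),(T,t(164,30),172,56,130,1),(T,t(367,57),172,-56,130,1),
(S,s(47,100),-90,-75,166,0),(S,s(167,268),72,-75,166,0),(S,s(380,185),72,75,166,0),(S,s(245,28),-90,75,166,0),(S,s(312,278),124,0,175,1),(S,s(265,418),172,-56,130,1),(S,s(434,345),172,56,130,1)]
def f(p):
    r=Rack(*p[:3]); return np.concatenate([proj(c,r.w(x/1e3,y/1e3+q*p[3],z/1e3))-u for c,u,x,y,z,q in P])
o=least_squares(f,[.45,-.07,0,0],loss="soft_l1"); print(o.x); print(f(o.x).reshape(-1,2).round(1).tolist())
r=Rack(*o.x[:3])
for n,u in dict(mid_near=(193,440),mid_cap=(226,212),r_near=(281,480),r_cap=(310,252),rule_near=(105,427)).items():
    print(n,(r.inv(back(T,t(*u),.169))*1e3).round(1))
for n,u in dict(r_near=(100,93),r_cap=(184,213),m_near=(176,82),m_cap=(263,203)).items():
    print("S",n,(r.inv(back(S,s(*u),.172))*1e3).round(1))
for n,u,z in(("tin",(175,190),.19),("jar",(369,232),.11)): print(n,back(T,u,z).round(3))
E
```

```text
[ 0.52661695 -0.07738561 -0.1305386  -0.00782198]
[[-1.0, 0.3], [0.8, 0.5], [-1.6, -0.3], [-0.1, 0.2], [-0.5, -2.3], [0.3, -2.2], [-1.7, -0.8], [-1.5, 0.1], [0.1, -2.1], [-0.1, -1.0], [-0.1, -0.4], [0.4, 2.5], [-0.2, 0.9]]
mid_near [-55.1   1.1]
mid_cap [63.8 -0. ]
r_near [-69.3 -45.6]
r_cap [ 48.8 -45.4]
rule_near [-54.5  46.1]
S r_near [-69.9 -43.1]
S r_cap [ 45.3 -46. ]
S m_near [-56.1   4.1]
S m_cap [60.5 -1.2]
tin [0.529 0.126 0.19 ]
jar [ 0.453 -0.274  0.11 ]
```

The fit is consistent: residuals are at most 2.5 px, marker lengths come out near 119 mm, and channel y reads about -45.6 and 1. The rack is at (0.527, -0.077), yaw -0.13, with the holder at about -8 mm. First I'll pinch the post and set the holder to -11 mm, which puts the right pocket on the right channel.

```bash
cat >> h.py <<'E'
rk=Rack(.52662,-.07739,-.13054)
def rv(bot,p,along):
    j=np.array(bot.current_joints()); best=None
    for k in(0,np.pi):
        v=Ro.from_matrix(rk.rot(along)@Ro.from_euler("z",k).as_matrix()).as_rotvec(); q=bot.inverse_kinematics(p,v)
        if q is not None and (best is None or abs(q[5]-j[5])<best[0]): best=(abs(q[5]-j[5]),v)
    return best[1]
def slide(bot,q0,q1,z=.153):
    up=rk.w(.124,q0,.215); v=rv(bot,up,False); bot.goto(up,v)
    bot.set_gripper(.6); bot.line_to(rk.w(.124,q0,z)); bot.set_gripper(0,12)
    print("open",bot.current_opening(),rk.inv(bot.current_ee_pos()))
    bot.line_to(rk.w(.124,q1,z),max_speed=.05); print("tcp",rk.inv(bot.current_ee_pos()),bot.current_contact_force())
    bot.set_gripper(.6); bot.line_to(rk.w(.124,q1,.215))
E
python3 - <<'E'
from h import *
from workcell import bot
p=np.array(bot.current_ee_pos());p[2]=.28;bot.line_to(p,max_speed=.3)
slide(bot,-.008,-.011)
up=rk.w(-.105,-.046,.24); v=rv(bot,up,True); bot.goto(up,v); bot.set_gripper(0)
print(bot.current_ee_pos(),bot.current_joints(),bot.current_clock())
import cv2
c=bot.read_camera("top");pickle.dump(c,open("top1.pkl","wb"));a=c["pixels"][90:260,195:365];b=bot.read_camera("scene")["pixels"][150:345,225:395]
cv2.imwrite("pics/s1.png",np.hstack([cv2.resize(a,(400,400)),cv2.resize(b,(350,400))]))
E
```

```text
open 0.17489325146345272 [ 0.12409753 -0.00794552]
tcp [ 0.12408332 -0.01108398] [-0.3002486   0.74288481  1.09610378]
[ 0.41652928 -0.10932222  0.24001131] [-5.38836581e-01 -2.51717963e-01  1.94239040e+00  1.55150635e-05
  1.45087570e+00 -4.08322574e-01] 8.4167
```

View pics/s1.png

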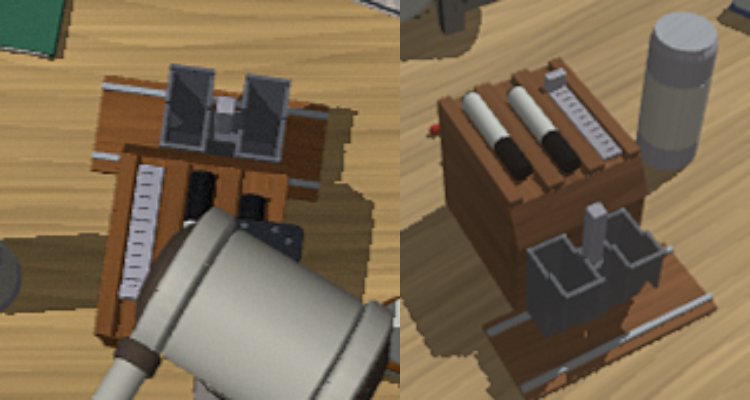

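The post is pinched and moved, the opening matches 16 mm, and the holder now lines up with the right channel. Next is pushing the right marker.

```bash
cat >> h.py <<'E'
def push(bot,y,x0,xs,z=.169,sp=.06):
    bot.line_to(rk.w(x0,y,.215),max_speed=.25); bot.line_to(rk.w(x0,y,z),max_speed=.1)
    for x in xs:
        bot.line_to(rk.w(x,y,z),max_speed=sp); print(x,(rk.inv(bot.current_ee_pos())*1e3).round(1),np.round(bot.current_contact_force(),2))
E
python3 - <<'E'
from h import *
from workcell import bot
import cv2
push(bot,-.046,-.108,[-.08,-.03,-.01])
im=[]
for x in(.0,.01,.02,.03):
    bot.line_to(rk.w(x,-.046,.169),max_speed=.06); print(x,np.round(bot.current_contact_force(),2)); bot.hold(.2)
    im.append(cv2.resize(bot.read_camera("scene")["pixels"][130:330,235:400],None,fx=1.75,fy=1.75)[:299])
cv2.imwrite("pics/p1.png",np.vstack([np.hstack(im[:2]),np.hstack(im[2:])])); print(bot.current_clock())
E
```

```text
-0.08 [-80.  -45.9] [ 0.79 -0.43  0.61]
-0.03 [-30.2 -45.9] [-0.88  0.74 -0.48]
-0.01 [ -9.9 -46. ] [-0.2   0.59  0.41]
0.0 [-0.55  0.22 -0.94]
0.01 [-0.32  0.68 -0.26]
0.02 [0.5  0.5  1.03]
0.03 [ 0.09  0.54 -0.2 ]
13.725
```

View pics/p1.png

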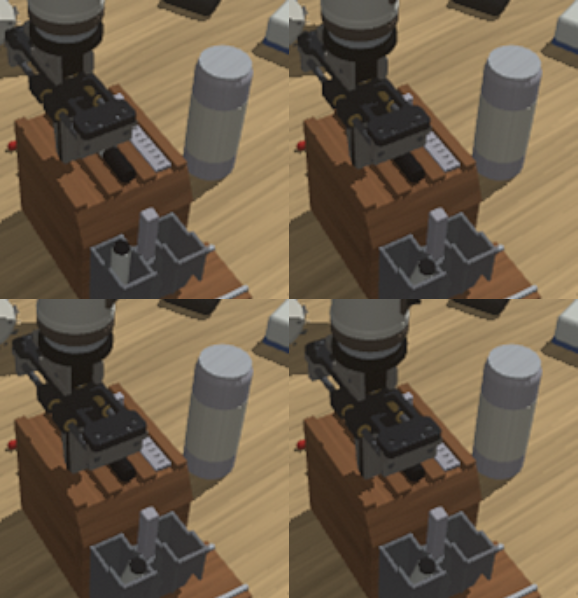

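The four frames show the right marker tipping in and standing in the right pocket (the cap-like end at about (425,265) in frame 2, settled by frame 4). The middle marker and the rule haven't moved. Next I'll slide the holder to -35 mm and do the middle one.

```bash
python3 - <<'E'
from h import *
from workcell import bot
import cv2
bot.line_to(rk.w(.03,-.046,.23),max_speed=.2)
slide(bot,-.011,-.035,.158)
bot.line_to(rk.w(.124,-.035,.25),max_speed=.2)
up=rk.w(-.095,0,.25); bot.goto(up,rv(bot,up,True)); bot.set_gripper(0)
c=bot.read_camera("scene")["pixels"]; t=bot.read_camera("top")["pixels"]
cv2.imwrite("pics/s2.png",np.hstack([cv2.resize(t[90:260,195:365],(400,400)),cv2.resize(c[150:345,225:395],(350,400))]));print(bot.current_clock())
E
```

```text
open 0.1760007324541431 [ 0.1240843  -0.01106387]
tcp [ 0.12403254 -0.03636008] [-1.28797142 -1.5984671   3.20785797]
22.1833
```

View pics/s2.png

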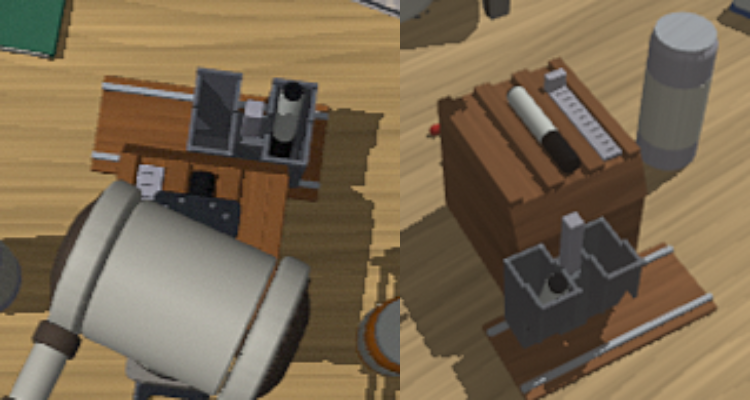

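The first marker stands in the right pocket, its top at (292,92) leaning on the far wall. The left pocket is in line with the middle channel. Next I'll push the middle marker.

```bash
python3 - <<'E'
from h import *
from workcell import bot
import cv2
push(bot,0,-.095,[-.06,-.02,0.,.015,.03])
bot.hold(.3); bot.line_to(rk.w(.03,0,.25),max_speed=.2)
up=rk.w(-.12,-.02,.32); bot.line_to(up,max_speed=.25); bot.set_joints([-1.489,.158,1.4,0,1.386,-.21]); bot.hold(.5)
c=bot.read_camera("scene")["pixels"]; t=bot.read_camera("top")["pixels"]
cv2.imwrite("pics/s3.png",np.hstack([cv2.resize(t[90:300,170:400],(438,400)),cv2.resize(c[150:345,225:395],(350,400))]));print(bot.current_clock())
a=cv2.imread("pics/top0.png"); d=cv2.absdiff(a,t).max(2)>60
n,_,st,_=cv2.connectedComponentsWithStats(d.astype("uint8")); print(st[1:][st[1:,4]>25].tolist())
E
```

```text
-0.06 [-60.1   0.1] [ 0.14  0.17 -0.6 ]
-0.02 [-20.2   0.1] [0.68 0.52 0.  ]
0.0 [0.1 0. ] [-0.45  0.13  0.95]
0.015 [15.  0.] [ 0.4  -0.07 -0.14]
0.03 [30.1  0. ] [ 0.59  0.44 -0.34]
30.325
[[261, 117, 18, 37, 421], [280, 120, 31, 20, 384], [315, 124, 19, 14, 151], [337, 137, 21, 32, 379], [315, 139, 6, 8, 29], [310, 142, 17, 18, 87], [268, 163, 20, 59, 593], [290, 172, 20, 60, 612], [552, 368, 8, 10, 54], [455, 379, 105, 41, 2067]]
```

View pics/s3.png

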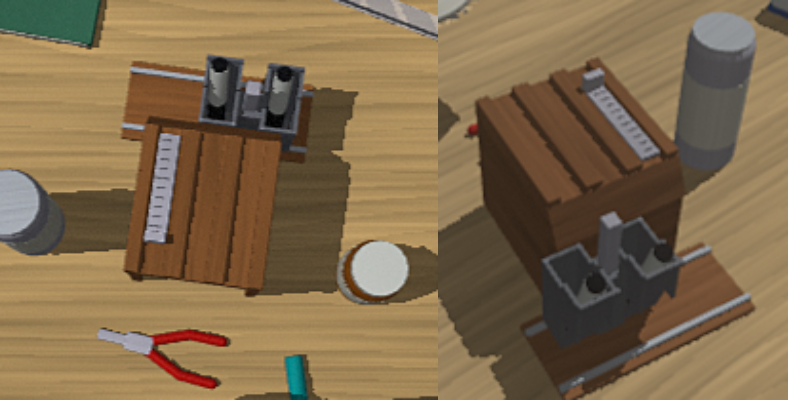

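Both markers stand in their pockets, at (218,85) and (281,92). The rule, tin, jar and pliers haven't moved, and the arm is clear.

```bash
python3 -c "
from workcell import bot
print(bot.job_done())"
```

```text
the job is handed in; nothing more can be done
None
```

Both markers are standing in the holder, one in each pocket, and I handed the job in at about 30 s; the final picture shows the wing rule still in its channel and the tin, jar and pliers where they were.

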